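# Lock the found-cards box and hold the key turned for the seal

## Task

Lock the green steel box of found cards: swing the hasp on its top over and down until it rests on the lock case, then take the red-headed key from the key block, work it past the sticky pins until it is fully home in the lock, and turn it a quarter turn clockwise as far as it goes. The lock springs back by itself, so finish still gripping the key and holding it fully turned, so that I can thread the seal. Leave the other keys, the phone and the plastic tub where they are.

Things in the scene. Friction and masses are not known exactly. Their poses are not given: they have to be found in the camera images.
- deposit_box: Green steel box, fixed, 280 (x) x 260 (y) x 100 mm high, flat top; origin at the centre of its underside, z up. On the top, near its -x edge, is the steel lock case (96 x 52 mm, 10 mm high) with the brass key cylinder; the white hatch with the card slot covers the +x part, 3 mm above the top. Hatch and case do not move.
- hasp_hinge (a point): Centre of the hasp's hinge axis, 112 mm above the desk, over the middle of the box; its axes are those of the box, the hinge axis runs along the box's y.
- hasp (a joint): Angle of the steel hasp, rad: 0 = closed (its stop), lying along the box's -x on the lock case; pi/2 = standing up; more = leaning back over the hatch (box's +x). Starts at 1.75 to 2.35. The hinge is stiff: the hasp stays where it is left; about 1 N at its end moves it.
- hasp_end (a point): Free end of the hasp, on its outer face (its top when closed), 70 mm from the hinge axis; moves with it, z out of the outer face. The strap is 30 mm wide, 3 mm thick, with a finger tab standing 5 mm above the outer face at its end. Closed, the strap's top is 115 mm and the tab's top 120 mm above the desk.
- keyhole (a point): Centre of the keyway's mouth in the brass cylinder, facing up, 112 mm above the desk, 100 mm from the hinge axis along the box's -x; axes as the box's, not turning. At the start the slot's long side lies along the box's x: 12.5 x 5 mm inside, bevelled mouth 16 x 10 mm. From 17 mm deep three sticky pins push on the blade's edges: 20 to 30 N straight in, under 15 N if rocked 2 mm along the slot.
- plug (a joint): Turn of the lock cylinder, rad: 0 = at rest; grows clockwise seen from above, stop at 1.571 (quarter turn). Turns only with the key's shoulder within 2 mm of the face. A spring turns it back (0.04 N m at the start, 0.12 N m at the stop, plus a little friction). The key has about 0.12 rad of play in it. As it turns, a drilled brass bolt comes out of the lock case on the box's +y side.
- red_key_head (a point): Centre of the red head of the loose key (35 g): grip here. Key frame: z up, x across the flat. Head 9 (x) x 28 (y) x 30 mm high; below it a steel shoulder 8 x 20 x 12 mm, its foot 27 mm below this point; then the flat reversible blade, 3.8 (x) x 11 (y) x 30 mm, tip pointed. It stands upright in a slot of the key block, shoulder on the block, so this point starts 67 mm above the desk.
- red_key_tip (a point): Tip of the red key's blade, 57 mm below the head's centre on the key's axis. With the key home it lies 30 mm below the keyhole.
- key_block: Wooden block, fixed, 64 (x) x 146 (y) x 40 mm high, origin at the centre of its underside. Three slots in its top at y = -48, 0 and 48 mm hold three keys, blades down, the flats of the heads facing the block's x direction. Which slot holds which key varies.
- blue_key_head (a point): Centre of the head of the blue key, same shape as the red one, in another slot. To be left alone.
- yellow_key_head (a point): Centre of the head of the yellow key, same shape as the red one, in another slot. To be left alone.
- found_phone: Black phone lying on the desk, 148 x 72 x 9 mm, origin at the centre of its underside. To be left alone.
- find_tub: Clear plastic tub of cards with a lid and a green handle, 178 x 128 mm, 104 mm high to the handle, origin at the centre of its underside. To be left alone.

How it is judged (in metres and radians):
On the way, in this order (a step that is already met when the one before it is completed fails the run):
1. the hasp is down on the lock case while the lock is at rest (value of joint hasp below 0.08 rad and value of joint plug below 0.3 rad), for 0.2 s.
2. the red key is fully home in the keyway (z of red_key_tip in the frame of keyhole below -0.0265 m and horizontal distance between red_key_tip and keyhole below 0.005 m), for 0.1 s.
3. the lock is turned a quarter with the key, the key gripped (value of joint plug above 1.3 rad and contact force between the fingers and red_key above 2 N), for 0.2 s.
At the end, for the whole second after the job is handed in: Hasp within 0.08 rad of closed; red key home (tip over 26.5 mm below the face, within 5 mm of the axis, upright within 0.15 rad); lock turned 1.3 rad or more and held by fingers gripping the key (over 2 N); other keys moved under 10 mm, phone and tub under 20 mm (all of step 2 and all of step 3 and value of joint hasp below 0.08 rad and angle between red_key_head's own z axis and vertical below 0.15 rad and distance of each of blue_key_head, yellow_key_head from where it was at the start of the episode below 0.01 m and distance of each of found_phone, find_tub from where it was at the start of the episode below 0.02 m); the arm keeps its last pose, push and grip.
It fails at once if a wrong key was lifted out of the block (distance of any of blue_key_head, yellow_key_head from where it was at the start of the episode above 0.02 m).
It fails at once if the phone or the tub was pushed away (distance of any of found_phone, find_tub from where it was at the start of the episode above 0.03 m).
It also fails if it takes over 72 s, if anything falls off the work surface, if the arm or the gripper's body presses on something with over 40 N, if the wrist force passes 120 N, or if a joint passes its speed limit or range.

## Robot

A 6-joint arm with a two-finger parallel gripper is mounted at the origin on the work surface. World frame = base frame: x ahead of the robot, y to its left, z up, the work surface at z = 0. Lengths are in m, angles in degrees, forces in N, time in s.
With the tool pointing down it reaches from about 0.325 to 0.775 m from the base axis. Payload 5.5 kg.
Tool frame: the origin (TCP) lies at the centre of the arm's flange, where the gripper is bolted on; the fingertips stand 182 mm ahead of it and the grasp point (between the pads) lies 163 mm ahead of it; z points along the fingers, y is the direction in which the jaws open and shut (so a half turn about z gives the same grasp; the last joint's range is limited). The gripper opens to 88 mm and grips with 3 to 60 N. Pads are 20 mm wide; open, the fingers measure 115 mm over their backs; the gripper's body (75 mm by 178 mm) begins 61 mm behind the grasp point.
Start: joints at [66.423, 5.22, 70.514, -0, 104.267, -3.249], TCP at [0.208, 0.563, 0.405] pointing down, gripper open.
Joint ranges: [-164.24, 164.24], [-49.07, 125.15], [9.68, 141.18], [-86.29, 266.29], [3.28, 154.24], [-151.56, 151.56]. Speed limits (degrees/s): [147.25, 147.25, 172.46, 180, 180, 180].

## Interface

Orientations are given as [roll, pitch, yaw] about the fixed x, y, z axes, in that order (R = Rz(yaw) Ry(pitch) Rx(roll)).
In Python, from station import r gives the robot as it stands. The module is installed in compiled form; this text tells all that it offers. Calls block until the motion is done:
- r.reach(position, orientation): joint-space move of the TCP to a pose.
- r.servo_line(position, rotation=None, speed=0.15): straight line of the TCP; rotation=None keeps the orientation; speed is the mean speed in m/s.
- r.move_joints(angles): joint-space move.
- r.let_go() and r.grab(squeeze=None): open the fingers fully, or close them until they stop; squeeze is the grip in N (None keeps the last).
- r.wait(seconds).
- r.inverse_kinematics(position, orientation): joint angles nearest the present ones, or None.
- r.sense(): the state.
- r.snapshot(name): name is "scene" or "top"; returns a dict with "frame" (480x640x3 uint8, red, green, blue), "fx", "fy", "cx", "cy" (pixels), "dist_coeffs" ([k1, k2, p1, p2, k3] as OpenCV has them; the pictures are not rectified), "R" (3x3) and "t" (3): a world point X has camera coordinates R X + t. Camera axes: x right, y down, z forward; pixel columns grow to the right and rows downward; lengths in m; the calibration is good to about 2 mm. A picture is of the moment at which its call begins. There is no depth.
A pose or a line that the arm cannot do raises r.IKError and nothing moves.
- r.hand_in(): hands the job in, once; it reports no verdict.
The state is a dict: "clock": time; "joints": joint angles; "joint_vel": joint speeds; "joint_torque": joint torques, N m; "tcp_pos": TCP position; "orientation": TCP orientation; "contact_force": force on the tool from outside, world axes, zero at the start; "torque": the same for the moment, N m; "opening": finger opening in m.
Only numpy, scipy, OpenCV 4.12 (cv2) and the standard library are available. Lean on these libraries where they do the work, as an engineer would, in place of code of your own. Each camera call takes 0.05 s, during which the arm holds its last target.

## Working session

There is one attempt and no reset: what is moved stays moved. The work goes in short steps, each a Python script; the robot and the scene stay as the last script left them, time stands still between calls to the robot, and variables do not carry over. Pictures are saved under pics/ and viewed, and the job is handed in when it is done.

```bash
mkdir -p pics; ls
python3 - <<'E'
from station import r
import cv2
for n in ("scene","top"):
    s=r.snapshot(n); cv2.imwrite(f"pics/{n}0.png",s["frame"][:,:,::-1])
    print(n,s["fx"],s["fy"],s["cx"],s["cy"],s["dist_coeffs"],s["R"],s["t"])
print(r.sense())
E
```

```text
pics
scene 616.8941070121506 616.8941070121506 320.61814744874323 239.58820226969675 [-0.03345738  0.          0.          0.          0.        ] [[-0.13445508  0.99077867 -0.0167172 ]
 [ 0.82855815  0.1031553  -0.55031844]
 [-0.5435193  -0.08784428 -0.83478749]] [ 0.03862916 -0.41482894  1.60756094]
top 577.4882122878773 577.4882122878773 322.80328315049974 245.4719448425275 [-0.06711001  0.          0.          0.          0.        ] [[-0.02518562 -0.99966341  0.00622576]
 [-0.99650791  0.0246092  -0.07978957]
 [ 0.0796095  -0.00821357 -0.99679229]] [0.06236531 0.57833283 1.53415379]
{'clock': 0.1, 'joints': array([ 6.64220350e+01,  5.25797732e+00,  7.05738825e+01, -6.61656863e-05,
        1.04266800e+02, -3.25059626e+00]), 'joint_vel': array([-0.0456703 , -0.0852091 , -0.20281154, -0.0469947 ,  0.18812881,
        0.1283163 ]), 'joint_torque': array([ 1.43882495e-03, -4.47857630e+01, -4.07567561e+01,  7.00536137e-02,
        2.84452597e-02, -1.23120035e-04]), 'tcp_pos': array([0.20847111, 0.56267244, 0.40363904]), 'orientation': array([-1.79901495e+02, -5.53029201e-03,  1.59672610e+02]), 'contact_force': array([ 0.62720664, -0.93727236,  0.45731455]), 'torque': array([-0.00879701, -0.00272509,  0.03694756]), 'opening': 0.08822843313873896}
```

View pics/scene0.png

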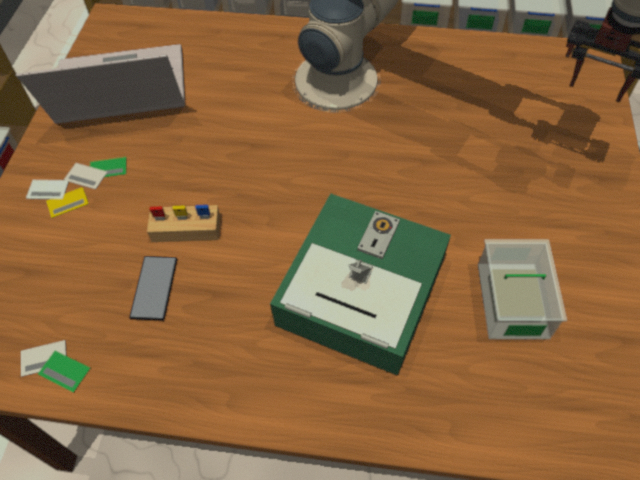

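View pics/top0.png

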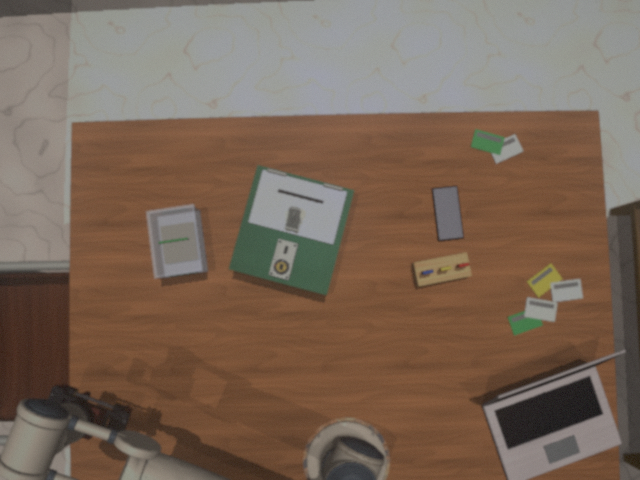

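The scene view shows the box at about (365,280), with the keyhole at (382,225) and the hasp at (360,270). The keys are at (157,211) red, (180,211) yellow and (203,211) blue. I'll zoom in on these.

Run:
```python
import cv2,numpy as np
s=cv2.imread("pics/scene0.png");t=cv2.imread("pics/top0.png")
def c(im,x,y,w,h,k): return cv2.resize(im[y:y+h,x:x+w],None,fx=k,fy=k,interpolation=cv2.INTER_CUBIC)
cv2.imwrite("pics/sbox.png",c(s,265,190,190,150,4))
cv2.imwrite("pics/tbox.png",c(t,225,160,135,140,4))
a=c(s,140,195,90,50,8);b=c(t,405,245,75,45,8)
cv2.imwrite("pics/skeys.png",a);cv2.imwrite("pics/tkeys.png",b)
```

```text
(no output)
```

View pics/sbox.png

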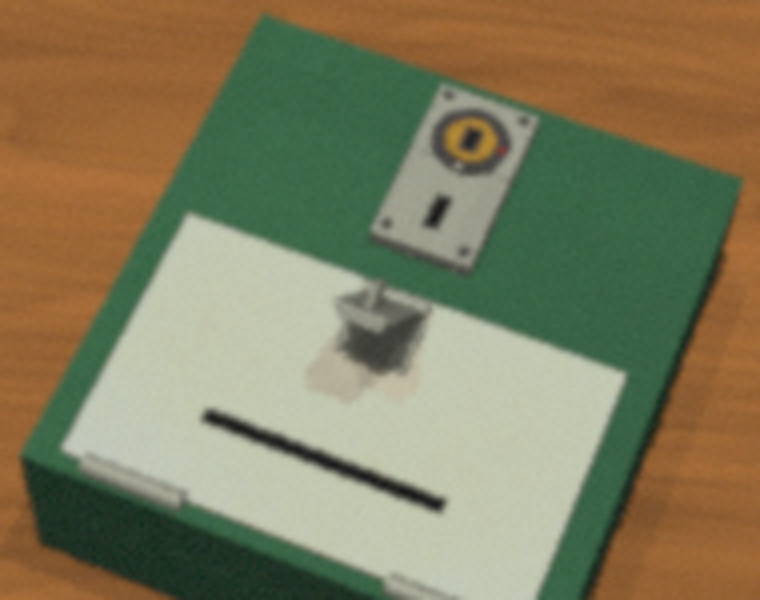

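View pics/tbox.png

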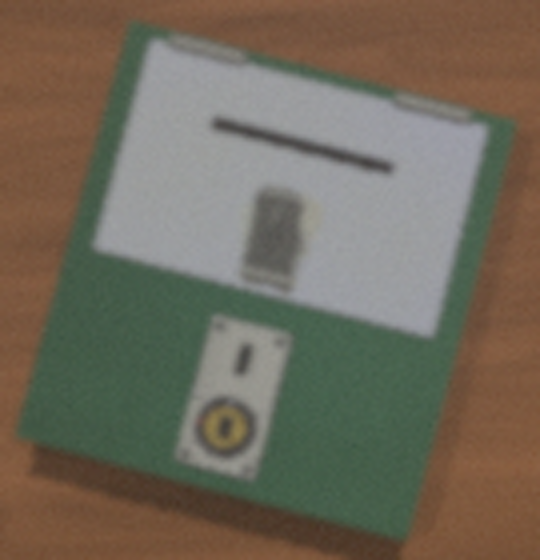

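View pics/skeys.png

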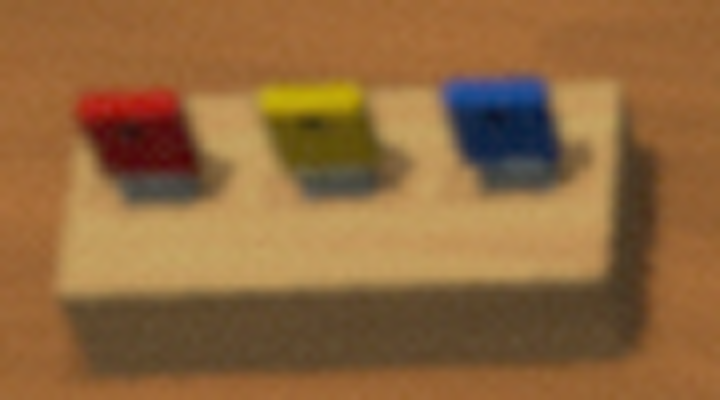

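View pics/tkeys.png

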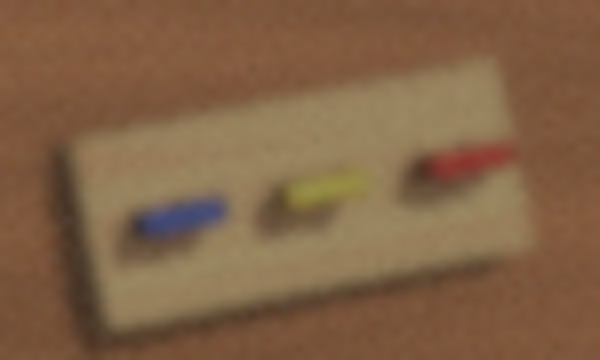

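```bash
cat > h.py <<'E'
from station import r
import cv2,numpy as np
from scipy.optimize import least_squares
def cam(n):
    s=r.snapshot(n); return s
def proj(s,P):
    K=np.array([[s["fx"],0,s["cx"]],[0,s["fy"],s["cy"]],[0,0,1]])
    rv,_=cv2.Rodrigues(np.array(s["R"]))
    return cv2.projectPoints(np.array(P,float).reshape(-1,1,3),rv,np.array(s["t"]),K,np.array(s["dist_coeffs"]))[0].reshape(-1,2)
def tri(S,T,ps,pt):
    f=lambda X: np.r_[proj(S,X)[0]-ps,proj(T,X)[0]-pt]
    q=least_squares(f,[0.5,0,0.1]); return q.x,q.fun
def un(p,off,k): return np.array(off)+(np.array(p)+.5)/k-.5
def rz(a): return np.array([[np.cos(a),-np.sin(a),0],[np.sin(a),np.cos(a),0],[0,0,1]])
E
python3 - <<'E'
from h import *
import pickle
S=cam("scene");T=cam("top");pickle.dump((S,T),open("cams.pkl","wb"))
sb=lambda p:un(p,(265,190),4); tb=lambda p:un(p,(225,160),4)
sk=lambda p:un(p,(140,195),8); tk=lambda p:un(p,(405,245),8)
print("keyhole",tri(S,T,sb((472,138)),tb((224,428))))
print("dark slot",tri(S,T,sb((437,211)),tb((243,359))))
print("corner --",tri(S,T,sb((262,15)),tb((408,540))))
print("corner -+",tri(S,T,sb((743,180)),tb((18,437))))
print("corner +-",tri(S,T,sb((22,458)),tb((515,120))))
# case corners: (-x-y),( -x+y),(+x-y),(+x+y)
obs=[(-.14,-.13,.1,sb((262,15)),tb((408,540))),(-.14,.13,.1,sb((743,180)),tb((18,437))),(.14,-.13,.1,sb((22,458)),tb((515,120))),(.14,.13,.1,None,tb((133,22))),(-.1,0,.112,sb((472,138)),tb((224,428)))]
def f(v):
    o=[]
    for x,y,z,a,b in obs:
        P=rz(v[2])@[x,y,z]+[v[0],v[1],0]
        if a is not None:o+=list(proj(S,P)[0]-a)
        o+=list(proj(T,P)[0]-b)
    return np.array(o)
q=least_squares(f,[.6,.1,-.26]);print(q.x,np.degrees(q.x[2]),q.fun.round(2))
print("kh",rz(q.x[2])@[-.1,0,.112]+[q.x[0],q.x[1],0])
print("hinge",rz(q.x[2])@[0,0,.112]+[q.x[0],q.x[1],0])
# key head tops: ends
for n,a,b in (("red",(130,104),(470,161)),("yel",(313,98),(327,188)),("blu",(497,94),(182,215))):
    print(n,tri(S,T,sk(a),tk(b)))
obs2=[(-48,sk((130,104)),tk((470,161))),(0,sk((313,98)),tk((327,188))),(48,sk((497,94)),tk((182,215)))]
def g(v):
    o=[]
    for y,a,b in obs2:
        P=rz(v[2])@[0,y/1000,.082]+[v[0],v[1],0]
        o+=list(proj(S,P)[0]-a)+list(proj(T,P)[0]-b)
    return np.array(o)
q=least_squares(g,[.6,-.3,.1]);print("block",q.x,np.degrees(q.x[2]),q.fun.round(2))
print("red",rz(q.x[2])@[0,-.048,0]+[q.x[0],q.x[1],.067])
E
```

```text
keyhole (array([0.5212938 , 0.15678882, 0.11575933]), array([-0.05284177, -0.00041409, -0.06771324,  0.00631099]))
dark slot (array([0.56487685, 0.14366262, 0.11381185]), array([ 0.05339938,  0.00046149,  0.06979823, -0.00704399]))
corner -- (array([0.44770764, 0.0428022 , 0.10194739]), array([-0.25261826, -0.00296886, -0.30756813,  0.04411527]))
corner -+ (array([0.51943226, 0.29082027, 0.1005758 ]), array([-0.42978415, -0.00130356, -0.56115952,  0.01715659]))
corner +- (array([ 0.71608413, -0.03401307,  0.10181207]), array([ 0.00685977,  0.00010584,  0.00943296, -0.00189022]))
[ 0.61700867  0.12839089 -0.28146676] -16.126857507852826 [-0.37  0.06 -0.14  0.55  0.22 -0.11 -1.05  0.35 -0.57  0.04  0.5   0.37
 -1.03 -0.27 -0.48  0.91  0.28  0.2 ]
kh [0.52094376 0.15616739 0.112     ]
hinge [0.61700867 0.12839089 0.112     ]
red (array([ 0.51566271, -0.31477644,  0.08501104]), array([-0.05930987, -0.00149378, -0.07136456,  0.02223857]))
yel (array([ 0.50809008, -0.26747919,  0.08522455]), array([-0.10124064, -0.00237498, -0.12204571,  0.03529675]))
blu (array([ 0.50061365, -0.22001958,  0.08472146]), array([-0.09541025, -0.00207054, -0.1152569 ,  0.03074001]))
block [ 0.50713758 -0.26828324  0.15658461] 8.97163709772144 [ 0.    0.41  0.01  0.47 -0.03  0.51 -0.07  0.44 -0.15  0.37  0.03  0.43]
red [ 0.51462296 -0.315696    0.067     ]
```

Run:
```python
from h import *
import pickle
S,T=pickle.load(open("cams.pkl","rb"))
b=np.array([.617,.1284,0]);R=rz(-.2815)
for a in (1.75,1.9,2.05,2.2,2.35):
    P=R@[-.07*np.cos(a),0,.112+.07*np.sin(a)]+b
    print(a,((proj(S,P)[0]-(265,190)+.5)*4-.5).round(),((proj(T,P)[0]-(225,160)+.5)*4-.5).round())
H=R@[0,0,.112]+b
print(((proj(S,H)[0]-(265,190)+.5)*4-.5).round(),((proj(T,H)[0]-(225,160)+.5)*4-.5).round())
for nm,p,yw in (("kh",[.521,.1565,.139+.163],163.9),("kturn",[.521,.1565,.139+.163],66),("red",[.5147,-.3155,.067+.163],189),("hasp",R@[.1,0,.16+.182]+b,163.9)):
    print(nm,r.inverse_kinematics(p,[180,0,yw]))
```

```text
1.75 [391. 244.] [266. 245.]
1.9 [383. 265.] [270. 229.]
2.05 [374. 286.] [274. 215.]
2.2 [366. 309.] [279. 202.]
2.35 [359. 331.] [282. 192.]
[395. 301.] [266. 277.]
kh [ 13.13608221  -3.1906446   89.4115257    0.          93.77911889
 -60.76391779]
kturn [ 1.31360822e+01 -3.19064460e+00  8.94115257e+01 -2.54444375e-14
  9.37791189e+01  3.71360822e+01]
red [ -34.73595745    7.83134528   85.47821409    0.           86.69044063
 -133.73595745]
hasp [  5.32580652  24.17910875  54.74150436   0.         101.0793869
 -68.57419348]
```

Run:
```python
from h import *
b=np.array([.617,.1284,0]);R=rz(-.2815);O=[180,0,163.9]
def w(x,z): return R@[x,0,z+.182]+b
r.grab(10)
r.reach(w(.088,.23),O)
s=r.sense();print(s["clock"],s["joints"].round(1),s["opening"],s["contact_force"].round(2))
S=cam("scene");T=cam("top")
cv2.imwrite("pics/s1.png",S["frame"][:,:,::-1]);cv2.imwrite("pics/t1.png",T["frame"][:,:,::-1])
r.servo_line(w(.088,.145),speed=.12)
for x,z in ((.012,.145),(-.02,.145),(-.032,.140),(-.045,.128),(-.048,.117)):
    r.servo_line(w(x,z),speed=.08);s=r.sense();print(x,z,s["clock"],s["contact_force"].round(2))
S=cam("scene")
cv2.imwrite("pics/s2.png",cv2.resize(S["frame"][150:350,220:480,::-1],None,fx=3,fy=3))
```

```text
3.9333 [  5.8  23.2  48.8   0.  107.9 -68.2] 0.0006555973035336368 [ 0.98 -1.42 -0.37]
0.012 0.145 5.9917 [0.2  0.15 0.35]
-0.02 0.145 6.5417 [-0.36  0.23 -0.01]
-0.032 0.14 6.85 [ 0.34  0.67 -0.55]
-0.045 0.128 7.225 [ 0.54 -0.28 -0.4 ]
-0.048 0.117 7.5167 [-0.03  0.52  0.3 ]
```

View pics/s2.png

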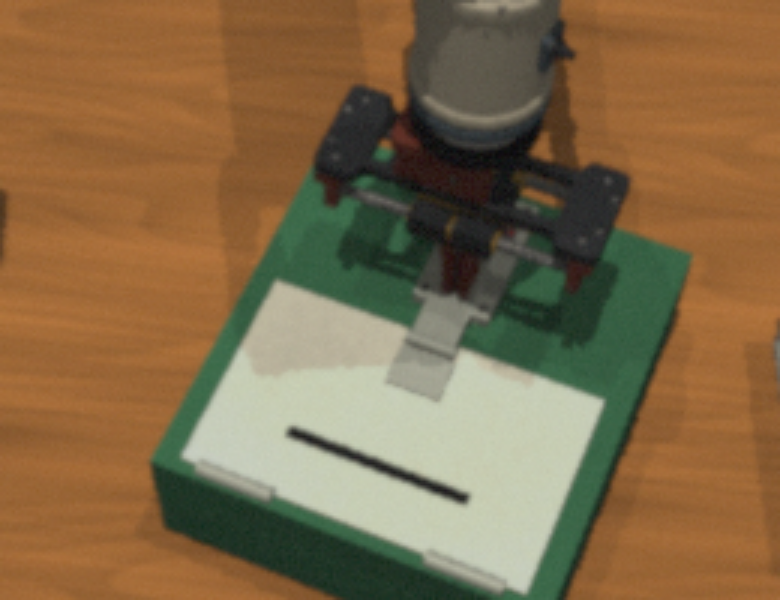

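View pics/s1.png

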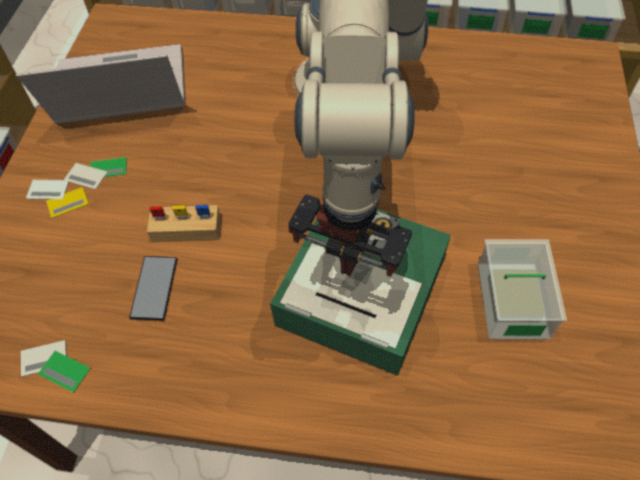

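The picture shows the strap lying down towards the lock, with the fingertips on it at (455,290). I'll press it home and look.

Run:
```python
from h import *
b=np.array([.617,.1284,0]);R=rz(-.2815);O=[180,0,163.9]
def w(x,z): return R@[x,0,z+.182]+b
for z in (.1155,.1145,.1135,.1125):
    r.servo_line(w(-.048,z),speed=.03);r.wait(.1);s=r.sense();f=s["contact_force"];print(z,s["clock"],f.round(2),s["tcp_pos"][2]-.182)
    if f[2]>6: break
r.wait(.3)
S=cam("scene");T=cam("top");cv2.imwrite("pics/s3.png",cv2.resize(S["frame"][180:280,300:430,::-1],None,fx=6,fy=6,interpolation=cv2.INTER_CUBIC))
cv2.imwrite("pics/t3.png",cv2.resize(T["frame"][180:300,220:350,::-1],None,fx=5,fy=5,interpolation=cv2.INTER_CUBIC))
p=[R@[-.048+dx,dy,s["tcp_pos"][2]-.182]+b for dx,dy in ((0,0),(.01,.0135),(.01,-.0135))]
print(((proj(S,p)-(300,180)+.5)*6-.5).round())
r.servo_line(w(-.04,.25),speed=.25);print(r.sense()["clock"])
# clear view
r.reach([.45,-.1,.42],[180,0,175]);print(r.sense()["clock"],r.sense()["joints"])
S=cam("scene");T=cam("top")
cv2.imwrite("pics/s4f.png",S["frame"][:,:,::-1]);cv2.imwrite("pics/t4f.png",T["frame"][:,:,::-1])
cv2.imwrite("pics/s4.png",cv2.resize(S["frame"][190:290,330:460,::-1],None,fx=6,fy=6,interpolation=cv2.INTER_CUBIC))
cv2.imwrite("pics/t4.png",cv2.resize(T["frame"][200:300,230:350,::-1],None,fx=6,fy=6,interpolation=cv2.INTER_CUBIC))
```

```text
0.1155 7.9167 [ 0.59 -0.08 -0.57] 0.11562177510134047
0.1145 8.2667 [-1.67 -0.82  4.88] 0.11526615546793612
0.1135 8.6167 [-2.98 -0.26  8.72] 0.11516522357435138
[[439. 389.]
 [467. 428.]
 [388. 399.]]
9.7167
10.775 [-1.67067552e+01 -1.59240922e+01  8.88730856e+01  2.63522375e-02
  1.07107989e+02 -1.01705735e+02]
```

View pics/s4.png

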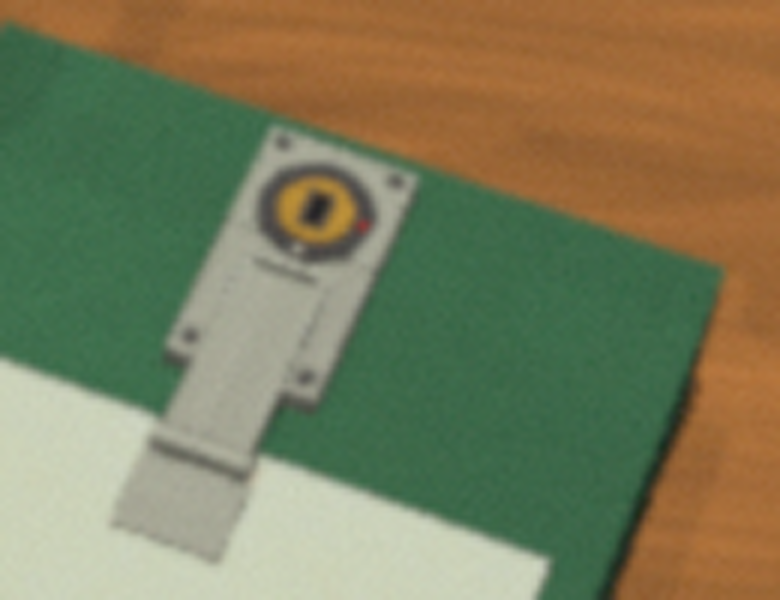

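View pics/t4.png

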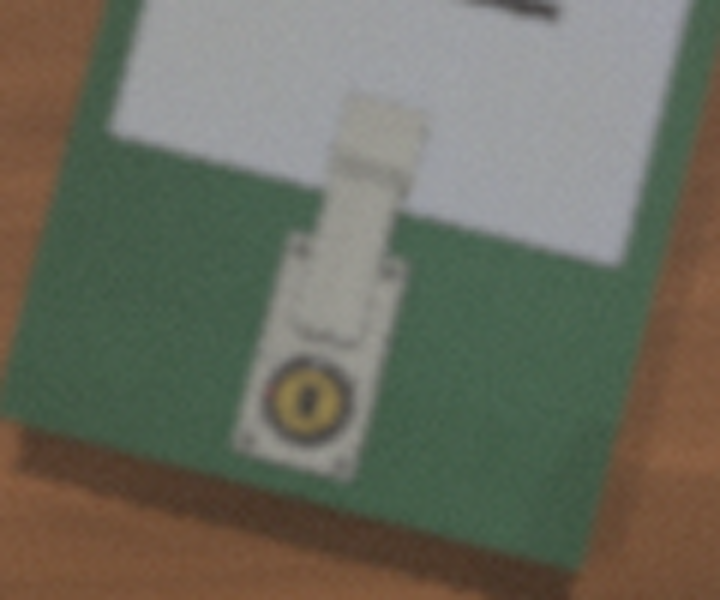

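View pics/s3.png

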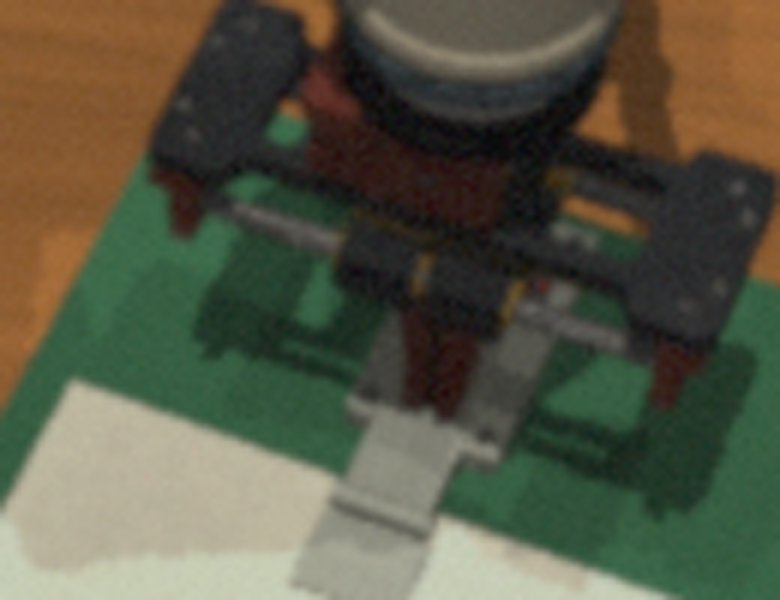

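The hasp lies flat on the case in both views, and the tip stopped at z=115.2 mm against an expected 115. Next I'll refine the keyhole and key with each camera separately at the known heights.

```bash
cat >> h.py <<'E'
def onz(s,p,z):
    return least_squares(lambda v: proj(s,[v[0],v[1],z])[0]-p,[.5,0]).x
E
python3 - <<'E'
from h import *
import pickle
S,T=pickle.load(open("cams.pkl","rb"))
s4=lambda p:un(p,(330,190),6); t4=lambda p:un(p,(230,200),6)
sk=lambda p:un(p,(140,195),8); tk=lambda p:un(p,(405,245),8)
# blob of brass: centroid
a=cv2.imread("pics/s4f.png");b=cv2.imread("pics/t4f.png")
for nm,im,c,im0 in (("s",a,s4((317,209)),S),("t",b,t4((311,400)),T)):
    h=cv2.cvtColor(im,cv2.COLOR_BGR2HSV).astype(int)
    y,x=np.mgrid[:480,:640]
    m=((x-c[0])**2+(y-c[1])**2<10**2)&(h[...,0]>15)&(h[...,0]<32)&(h[...,1]>(110 if nm=="s" else 85))
    cx,cy=x[m].mean(),y[m].mean();mm=cv2.minEnclosingCircle(np.c_[x[m],y[m]].astype(np.float32))
    print(nm,m.sum(),c,(cx,cy),mm,onz(im0,c,.112),onz(im0,(cx,cy),.112),onz(im0,mm[0],.112))
for n,p,q in (("red",(130,104),(470,161)),("yel",(313,98),(327,188)),("blu",(497,94),(182,215))):
    print(n,onz(S,sk(p),.082),onz(T,tk(q),.082))
# case corners scene z=.110: -x-y (268,128), -x+y (418,178)
print("case",onz(S,s4((268,128)),.11),onz(S,s4((418,178)),.11),onz(S,s4((318,400)),.11))
print("caseT",onz(T,t4((355,478)),.11),onz(T,t4((235,448)),.11))
E
```

```text
s 96 [382.41666667 224.41666667] (np.float64(382.2083333333333), np.float64(224.57291666666666)) ((382.0714416503906, 224.7857208251953), 6.328672885894775) [0.5193922  0.15658191] [0.51981764 0.15620404] [0.52036116 0.15597699]
t 67 [281.41666667 266.25      ] (np.float64(280.7014925373134), np.float64(266.5820895522388)) ((280.8999938964844, 266.5), 5.124545574188232) [0.52237571 0.15483952] [0.52157844 0.15666845] [0.52177416 0.15616134]
red [ 0.51358318 -0.31599792] [ 0.51583676 -0.31572514]
yel [ 0.50583126 -0.2685603 ] [ 0.50828668 -0.26851254]
blu [ 0.49868607 -0.22078577] [ 0.5007674  -0.22083577]
case [0.4870611 0.1377115] [0.50138102 0.18880721] [0.59192074 0.16283934]
caseT [0.48906408 0.13704856] [0.50296489 0.18748781]
```

Run:
```python
from h import *
O=[180,0,189-360]
r.let_go()
P=np.array([.5147,-.3158,.069+.163])
q=r.inverse_kinematics(P+[0,0,.08],O);print(q)
r.reach(P+[0,0,.08],O);print(r.sense()["clock"],r.sense()["joints"].round(1))
S=cam("scene");cv2.imwrite("pics/s5.png",cv2.resize(S["frame"][140:260,100:260,::-1],None,fx=5,fy=5,interpolation=cv2.INTER_CUBIC))
```

```text
[ -34.75938634    5.87456055   79.1908166     0.           94.93462285
 -133.75938634]
13.2333 [ -34.7    5.8   79.2    0.    95.  -133.7]
```

View pics/s5.png

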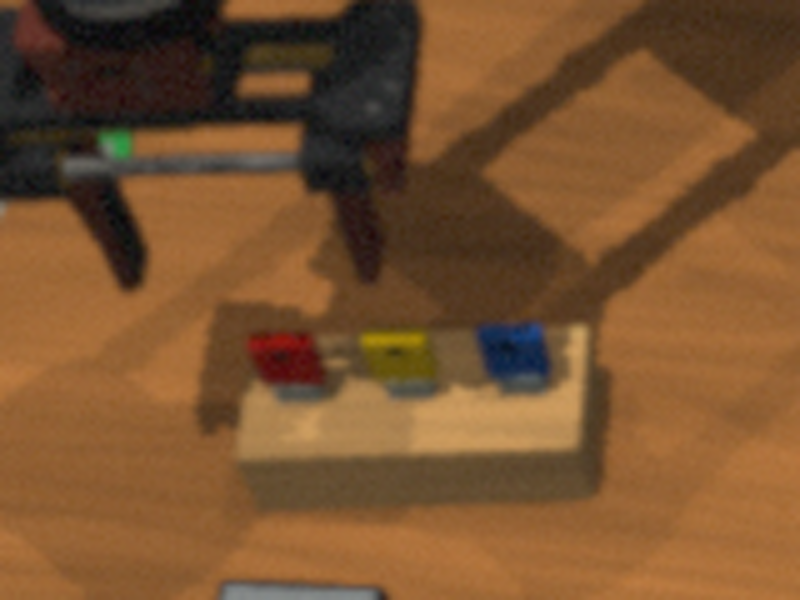

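The jaws' rail runs along image x, which is block y, but I need them across the flats (block x). So I need yaw 99° (j6 about -44), which also works at the lock. I'll rotate now, before descending.

Run:
```python
from h import *
O=[180,0,99]
P=np.array([.5147,-.3158,.069+.163])
r.reach(P+[0,0,.08],O);print(r.sense()["clock"],r.sense()["joints"].round(1))
r.servo_line(P+[0,0,.02],speed=.15)
S=cam("scene");cv2.imwrite("pics/s6.png",cv2.resize(S["frame"][140:260,100:260,::-1],None,fx=5,fy=5,interpolation=cv2.INTER_CUBIC))
```

```text
14.6833 [-34.7   5.8  79.2   0.   94.9 -43.8]
```

View pics/s6.png

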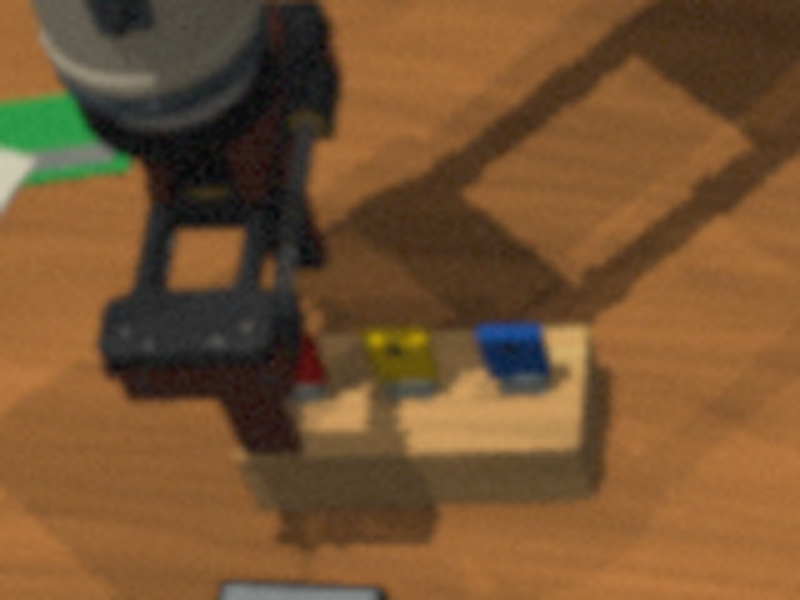

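The front finger stands before the red head at (265,420) and clears yellow. I'll descend, grip and lift.

Run:
```python
from h import *
P=np.array([.5147,-.3158,.069+.163])
r.servo_line(P,speed=.1);f0=r.sense()["contact_force"]
r.grab(55);s=r.sense();print(s["clock"],s["opening"],f0.round(1),s["contact_force"].round(1),s["torque"].round(2))
r.servo_line(P+[0,0,.06],speed=.1);s=r.sense();print(s["clock"],s["opening"],s["contact_force"].round(1))
r.servo_line(P+[0,0,.15],speed=.2)
r.reach([.48,.0,.40],[180,0,163.9]); s=r.sense();print(s["clock"],s["joints"].round(1),s["opening"])
S=cam("scene");T=cam("top");cv2.imwrite("pics/s7f.png",S["frame"][:,:,::-1]);cv2.imwrite("pics/t7f.png",T["frame"][:,:,::-1])
print(proj(S,s["tcp_pos"]-[0,0,.163]),proj(S,s["tcp_pos"]-[0,0,.22]))
```

```text
16.8167 0.009386747743805096 [ 0.2 -0.3  0.1] [ 0.2  0.6 -0.5] [-0.07  0.01 -0.02]
17.5667 0.008690679981818366 [ 0.   0.5 -0.4]
19.375 [ -4.1 -13.3  88.7  -0.  104.6 -77.9] 0.00833552545503161
[[304.23118051 160.67539817]] [[305.36993304 179.95794126]]
```

View pics/s7f.png

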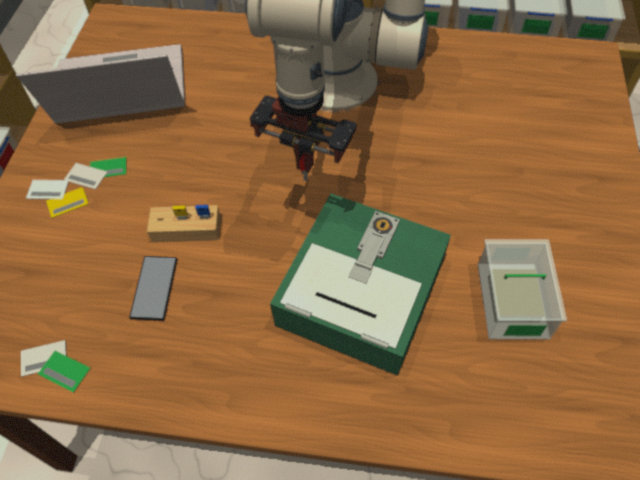

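Run:
```python
from h import *
S=cam("scene")
c=[]
def dr(S,pt,off):
    im=np.ascontiguousarray(cv2.resize(S["frame"][off[1]:off[1]+70,off[0]:off[0]+60,::-1],None,fx=8,fy=8,interpolation=cv2.INTER_CUBIC))
    for p in pt: 
        q=((proj(S,p)[0]-off+.5)*8-.5).round().astype(int); cv2.circle(im,tuple(int(v) for v in q),3,(255,255,0),-1)
    return im
s=r.sense();p=s["tcp_pos"]; g=p-[0,0,.163]; 
im1=dr(S,[g-[0,0,z] for z in (0,.025,.055)],np.array([275,125]))
r.reach(p,[180,0,83]);s=r.sense();p=s["tcp_pos"]; g=p-[0,0,.163];print(s["clock"],s["orientation"])
S=cam("scene")
a=np.radians(83);u=np.array([np.cos(a),np.sin(a),0])
pts=[g-[0,0,z] for z in (0,.025,.055)]+[g-[0,0,.029]+u*d for d in (-.01,.01)]
im2=dr(S,pts,np.array([275,125]))
cv2.imwrite("pics/k8.png",np.hstack([im1[:,:400],im2[:,:400]]))
cv2.imwrite("pics/s8f.png",S["frame"][:,:,::-1])
```

```text
20.8 [-1.79991453e+02  1.79338479e-03  8.30330227e+01]
```

View pics/k8.png

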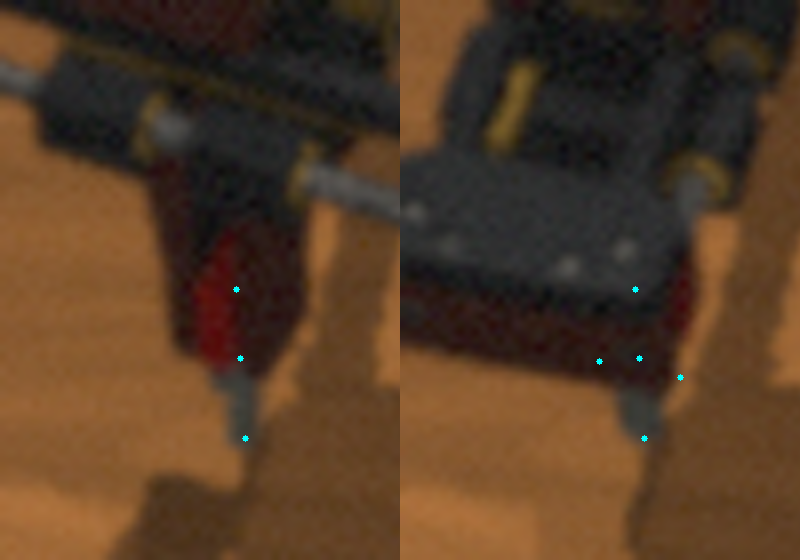

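The key hangs straight: the blade is at (240,415) left and (640,415) right, within about 0.4 px of the predicted axis. I'll move it over the lock.

Run:
```python
from h import *
K=np.array([.5208,.1563]);O=[180,0,164.1]
r.reach([*K,.349+.05],O)
r.servo_line([*K,.345],speed=.15);r.wait(.1)
s=r.sense();print(s["clock"],s["tcp_pos"],s["orientation"].round(2),s["joints"].round(1),s["contact_force"].round(1))
S=cam("scene");cv2.imwrite("pics/s9f.png",S["frame"][:,:,::-1])
off=np.array([345,180])
im=np.ascontiguousarray(cv2.resize(S["frame"][180:250,345:425,::-1],None,fx=9,fy=9,interpolation=cv2.INTER_CUBIC))
for p,c in (([*K,.112],(0,0,255)),(s["tcp_pos"]-[0,0,.222],(255,255,0)),(s["tcp_pos"]-[0,0,.200],(255,255,0))):
    q=((proj(S,p)[0]-off+.5)*9-.5).round().astype(int); print(q);cv2.circle(im,tuple(int(v) for v in q),3,c,-1)
cv2.imwrite("pics/k9.png",im)
```

```text
22.4917 [0.52097756 0.15611313 0.34672889] [1.7993e+02 1.3000e-01 1.6407e+02] [ 13.1  -3.7  85.4  -0.   98.2 -61. ] [0.3 1.  0.2]
[339 409]
[342 376]
[349 317]
```

View pics/k9.png

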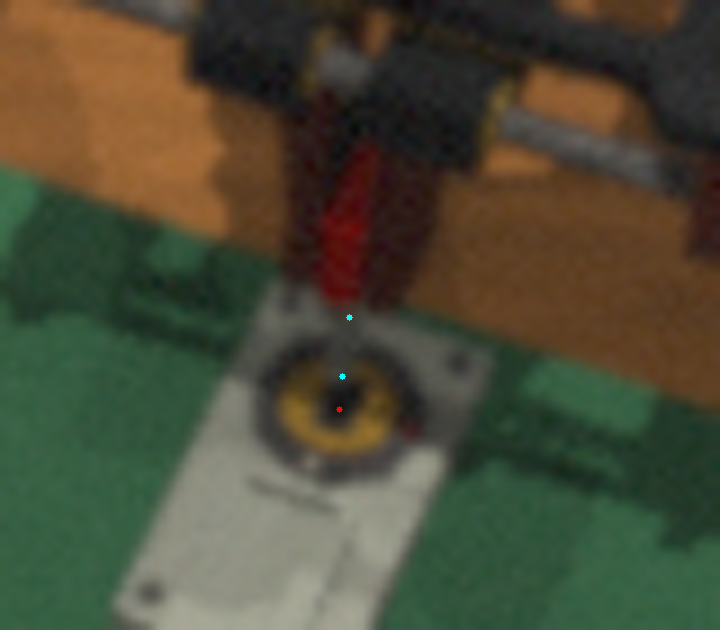

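Run:
```python
from h import *
K=np.array([.5208,.1563])
z=.345
for i in range(14):
    z-=.0025
    r.servo_line([*K,z],speed=.05);s=r.sense();f=s["contact_force"]
    print(round(s["clock"],2),round(z,4),s["tcp_pos"].round(4),"tip",round((s["tcp_pos"][2]-.222-.112)*1000,1),f.round(1),s["torque"].round(2))
    if f[2]>9 or np.hypot(*f[:2])>12: break
```

```text
22.79 0.3425 [0.5208 0.1563 0.3427] tip 8.7 [ 0.3 -0.4  0.3] [-0.    0.05 -0.02]
23.04 0.34 [0.5208 0.1563 0.3397] tip 5.7 [ 0.8 -0.3  0.3] [-0.04  0.05  0.05]
23.29 0.3375 [0.5208 0.1563 0.3372] tip 3.2 [-0.3 -0.3  0.6] [-0.01 -0.02 -0.02]
23.54 0.335 [0.5208 0.1563 0.3347] tip 0.7 [-0.3  0.7 -1.2] [-0.   -0.02 -0.02]
23.79 0.3325 [0.5208 0.1563 0.3323] tip -1.7 [-0.1 -0.4 -0.9] [-0.02 -0.03  0.03]
24.04 0.33 [0.5208 0.1563 0.3297] tip -4.3 [-0.5 -0.4 -0.6] [-0.02 -0.02 -0.02]
24.29 0.3275 [0.5208 0.1563 0.3272] tip -6.8 [-0.2  0.4 -0.4] [0.07 0.04 0.  ]
24.54 0.325 [0.5208 0.1563 0.3248] tip -9.2 [-0.2 -0.5 -0. ] [0.   0.04 0.  ]
24.79 0.3225 [0.5208 0.1563 0.3222] tip -11.8 [-0.2  0.1 -0.5] [-0.01 -0.01 -0.01]
25.04 0.32 [0.5208 0.1563 0.3198] tip -14.2 [-0.7  0.3  0.6] [0.02 0.04 0.02]
25.29 0.3175 [0.5208 0.1563 0.3173] tip -16.7 [ 0.4  0.5 -0.3] [ 0.03 -0.02  0.07]
25.54 0.315 [0.5208 0.1563 0.3147] tip -19.3 [-0.9 -0.  -0.6] [-0.01 -0.09  0.01]
25.79 0.3125 [0.5206 0.1565 0.3131] tip -20.9 [-2.9  0.8  3.4] [0.16 0.51 0.01]
26.04 0.31 [0.5206 0.1564 0.3125] tip -21.5 [-6.   0.3 11.4] [ 0.04  1.   -0.03]
```

Clean entry, and the pins were met at about 20 mm. Now I'll rock along the slot while pressing.

Run:
```python
from h import *
K=np.array([.5208,.1563]);u=np.array([np.cos(np.radians(-15.9)),np.sin(np.radians(-15.9))])
z=.3095;sg=1
for i in range(22):
    sg=-sg
    r.servo_line([*(K+u*.0025*sg),z],speed=.04);s=r.sense();f=s["contact_force"]
    print(round(s["clock"],2),sg,round(z,4),"dx",round((s["tcp_pos"][:2]-K)@u*1000,1),"tip",round((s["tcp_pos"][2]-.222-.112)*1000,1),f.round(1),round(s["opening"]*1000,1))
    d=s["tcp_pos"][2]-.222-.112
    if d<-.0315 or (d<-.028 and f[2]>18): break
    if f[2]<20: z-=.001
    if f[2]>35 or np.hypot(*f[:2])>40: break
```

```text
26.29 -1 0.3095 dx -2.0 tip -23.1 [ 1.7 -0.8  3.8] 8.7
26.57 1 0.3085 dx 1.6 tip -26.0 [-6.8  2.7  4.6] 8.5
26.84 -1 0.3075 dx -1.6 tip -26.6 [ 5.5 -0.4  0.2] 8.9
27.12 1 0.3065 dx 1.6 tip -28.9 [-5.1  2.6  2.1] 9.2
27.39 -1 0.3055 dx -1.7 tip -29.0 [ 6.6 -1.  -1.4] 8.6
27.67 1 0.3045 dx 1.6 tip -30.1 [-7.   1.7  4.5] 9.0
27.94 -1 0.3035 dx -1.7 tip -30.1 [ 5.5 -1.2  1.8] 8.8
28.22 1 0.3025 dx 1.5 tip -30.3 [-9.1  0.8 12.7] 8.9
28.49 -1 0.3015 dx -1.8 tip -30.3 [ 3.9 -1.1  9. ] 8.8
28.77 1 0.3005 dx 1.3 tip -30.5 [-11.6   1.1  18.9] 8.4
```

Run:
```python
from h import *
K=np.array([.5208,.1563])
r.servo_line([*K,.302],speed=.04);r.wait(.2);s=r.sense();print(s["clock"],s["tcp_pos"],s["contact_force"].round(1))
S=cam("scene");cv2.imwrite("pics/k10.png",cv2.resize(S["frame"][170:250,345:425,::-1],None,fx=7,fy=7,interpolation=cv2.INTER_CUBIC))
r.grab(60)
y=164.1
for i in range(9):
    y-=10
    r.servo_line([*K,.302],[180,0,y]);s=r.sense()
    print(round(s["clock"],2),y,s["orientation"].round(1),"tip",round((s["tcp_pos"][2]-.334)*1000,1),s["contact_force"].round(1),s["torque"].round(3),round(s["joints"][5],1))
    if abs(s["torque"][2])>.6: break
```

```text
29.2167 [0.52060038 0.15648313 0.30364907] [-3.3 -0.2 10.6]
29.81 154.1 [179.9   0.  154.1] tip -30.4 [-2.   0.1 10.4] [-0.006  0.435  0.03 ] -51.0
30.13 144.1 [179.9  -0.  144.1] tip -30.3 [-2.1 -0.1 10.1] [-0.069  0.429 -0.044] -41.0
30.46 134.1 [180.   -0.  134.1] tip -30.3 [-3.1 -0.8  9.9] [-0.099  0.422  0.028] -31.0
30.78 124.1 [179.9  -0.  124.1] tip -30.3 [-2.1  0.  10.4] [-0.096  0.426  0.078] -21.0
31.11 114.1 [179.9  -0.  114.1] tip -30.3 [-1.  -0.7  9.7] [-0.037  0.278  0.002] -11.0
31.43 104.1 [179.9  -0.  104.1] tip -30.3 [-1.3  0.3 10.5] [-0.056  0.263  0.053] -1.0
31.76 94.1 [179.9  -0.   94.1] tip -30.3 [-1.3  0.7  8.8] [-0.093  0.255  0.076] 9.0
32.08 84.1 [ 1.799e+02 -1.000e-01  8.410e+01] tip -30.3 [0.2 0.4 9.7] [-0.072  0.147  0.054] 19.0
32.41 74.1 [ 1.799e+02 -1.000e-01  7.410e+01] tip -30.3 [ 0.2 -0.5  9.7] [-0.026  0.16   0.156] 29.0
```

View pics/k10.png

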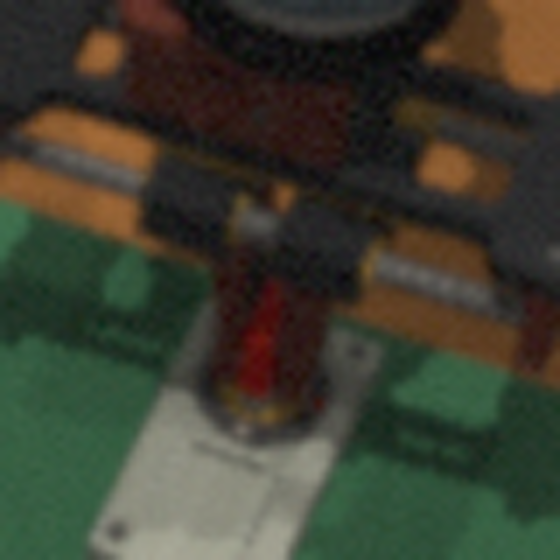

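The picture shows the head sitting low with the fingers just above the brass at (262,405), so the key is seated. I'll continue to the stop.

Run:
```python
from h import *
K=np.array([.5208,.1563])
y=74.1
for i in range(6):
    y-=2.5
    r.servo_line([*K,.302],[180,0,y]);r.wait(.2)
    t=[];
    for _ in range(4): t.append(r.sense()["torque"][2]); r.wait(.02)
    s=r.sense()
    print(round(s["clock"],2),y,s["orientation"].round(1),"tip",round((s["tcp_pos"][2]-.334)*1000,1),s["contact_force"].round(1),np.mean(t).round(3),round(s["joints"][5],1),round(s["opening"]*1000,1))
    if np.mean(t)>.45: break
S=cam("scene");T=cam("top");cv2.imwrite("pics/s11f.png",S["frame"][:,:,::-1])
cv2.imwrite("pics/k11.png",cv2.resize(S["frame"][170:270,325:455,::-1],None,fx=6,fy=6,interpolation=cv2.INTER_CUBIC))
```

```text
32.92 71.6 [ 1.799e+02 -1.000e-01  7.160e+01] tip -30.3 [-0.6  0.9  9. ] 0.103 31.5 9.1
33.44 69.1 [ 1.799e+02 -1.000e-01  6.910e+01] tip -30.3 [-0.5  0.3  8.7] 0.09 34.0 8.5
33.96 66.6 [ 1.799e+02 -1.000e-01  6.660e+01] tip -30.3 [-0.2  0.1  9. ] 0.097 36.5 8.8
34.48 64.1 [ 1.799e+02 -1.000e-01  6.410e+01] tip -30.3 [-0.9 -0.1  9. ] 0.092 39.0 8.7
34.99 61.599999999999994 [ 1.799e+02 -1.000e-01  6.160e+01] tip -30.3 [1.  1.3 9.1] 0.116 41.5 8.4
35.51 59.099999999999994 [ 1.799e+02 -1.000e-01  5.910e+01] tip -30.3 [ 0.2 -0.2  8.5] 0.215 44.0 8.9
```

View pics/k11.png

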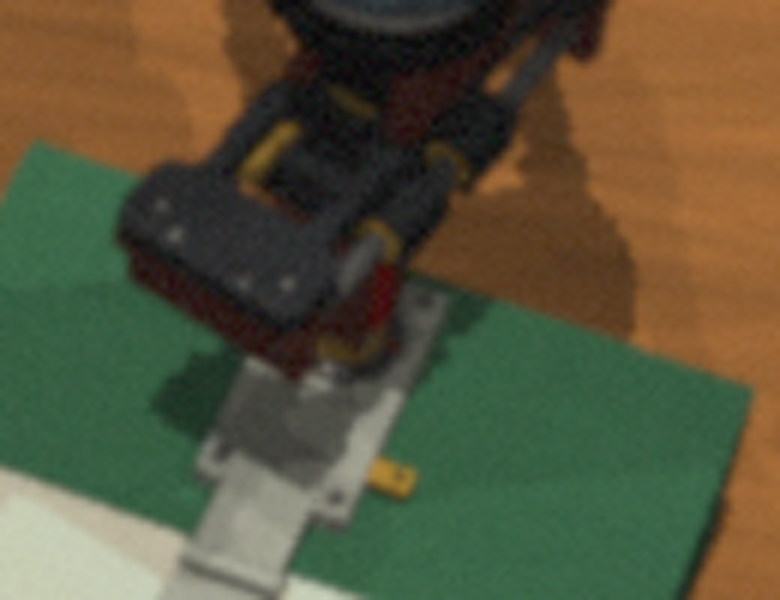

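The bolt is out at (392,478) with its hole showing. The hasp is still flat, and the torque is rising at the stop. I'll press a bit further and check that it holds.

Run:
```python
from h import *
K=np.array([.5208,.1563])
def tq():
    t=[]
    for _ in range(6): t.append(r.sense()["torque"][2]); r.wait(.02)
    return np.mean(t).round(3)
y=59.1
for i in range(2):
    y-=2.5
    r.servo_line([*K,.302],[180,0,y]);r.wait(.3)
    print(y,tq())
    if tq()>.5:break
r.wait(.8)
s=r.sense();print(round(s["clock"],2),s["orientation"].round(1),s["tcp_pos"].round(4),s["contact_force"].round(1),tq(),s["opening"])
S=cam("scene");T=cam("top");cv2.imwrite("pics/s12f.png",S["frame"][:,:,::-1])
cv2.imwrite("pics/k12.png",cv2.resize(S["frame"][170:270,325:455,::-1],None,fx=6,fy=6,interpolation=cv2.INTER_CUBIC))
```

```text
56.6 0.328
54.1 0.45
37.91 [ 1.799e+02 -1.000e-01  5.420e+01] [0.5212 0.1564 0.3037] [ 1.1 -0.3  8.1] 0.443 0.008542405917096865
```

View pics/k12.png

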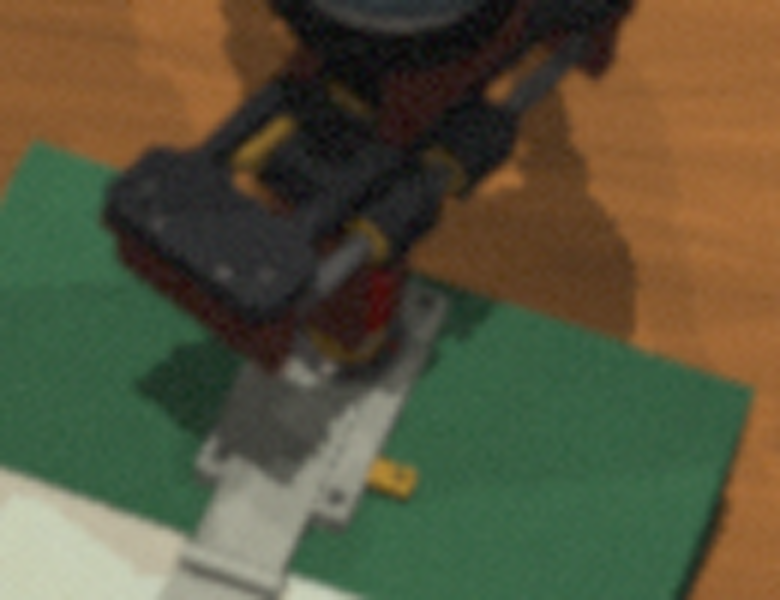

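View pics/s12f.png

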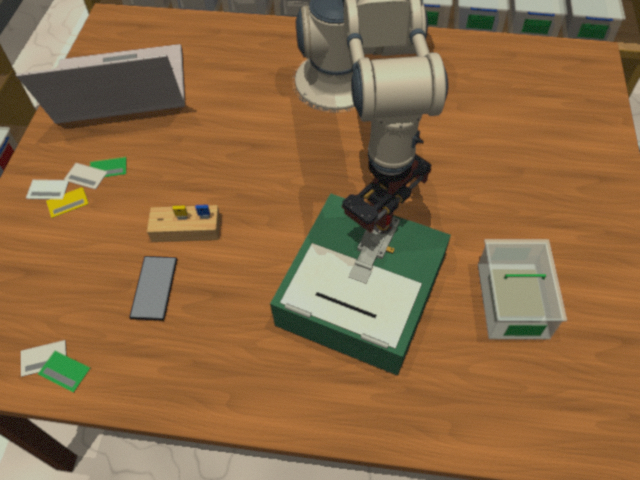

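The bolt is out to the same extent as before (392,478) while the torque rose to 0.45 N m, so the lock is at its stop and holding steady. Everything else is where it started, so I'll hand in.

```bash
python3 -c "
from station import r
r.hand_in();s=r.sense();print(s['clock'],s['torque'].round(2),s['opening'])"
```

```text
the job is handed in; nothing more can be done
the job is handed in; nothing more can be done
```

The green box is locked, and I handed the job in at about 38 s with the arm still gripping the red key and holding it fully turned. The hand-in call gives no verdict, so what follows rests on my own last checks.

- **Hasp:** I swung it over and pressed it down. The fingertip stopped at 115.2 mm, against 115 mm expected, and it looked flat in both cameras afterwards and still closed in the last scene picture.
- **Key home:** I rocked it along the slot past the pins. The tip is about 30 mm below the face, and the arm is still pressing down with about 8 N.
- **Lock turned:** It is held against the stop. The wrist turned about 110°, which is more than the quarter turn because of the key's play and give in the grip. The holding torque was a steady 0.45 N m, well above the spring's 0.12 N m. The brass bolt is out with its hole visible, and it stopped moving while the torque kept rising.
- **Grip:** 60 N on the key, with the fingers 8.5 mm apart on the 9 mm head.
- **Other items:** The yellow and blue keys, phone and tub looked unmoved in the last picture.

**Disagreements along the way:**
- **Camera heights:** Two-view heights came out up to about 4 mm too high. I used the heights in your description together with touch.
- **Jaw direction:** My first approach to the key had the jaws turned 90° wrong. I saw this in the picture and corrected it before going down.

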